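# Open the ratchet shelf stop

## Robot

A 6-joint arm with a two-finger parallel gripper is mounted at the origin on the work surface. World frame = base frame: x ahead of the robot, y to its left, z up, the work surface at z = 0. Lengths are in m, angles in rad, forces in N, time in s.
With the tool pointing down it reaches from about 0.375 to 0.9 m from the base axis. Payload 3.1 kg.
Tool frame: the origin (TCP) lies between the finger pads; the fingertips stand 22 mm ahead of it and the grasp point (between the pads) lies 3 mm ahead of it; z points along the fingers, y is the line along which they close (so a half turn about z gives the same grasp; the last joint's range is limited). The gripper opens to 87 mm and grips with 3 to 60 N. Pads are 19 mm wide; open, the fingers measure 117 mm over their backs; the gripper's body (75 mm by 190 mm) begins 51 mm behind the grasp point.
Start: joints at [-1.345, 0.527, 1.433, -0, 1.181, -0.178], TCP at [0.246, -0.575, 0.245] pointing down, gripper open.
Joint ranges: [-3.08, 3.08], [-0.75, 2.2], [0.22, 2.44], [-1.43, 4.57], [0, 2.65], [-2.85, 2.85]. Speed limits (rad/s): [2.79, 2.79, 3.14, 3.14, 3.14, 3.14].

## Interface

Orientations are given as a unit quaternion [x, y, z, w].
In Python, from rig import robot gives the robot as it stands.
- The arm moves only by the tool move_arm, never from a script. Its argument "series" is text: rows parted by semicolons, each of 6 numbers parted by spaces: the shift along the tool's x, y, z in mm, then the turn, a rotation vector about the tool's x, y, z in degrees. In form: dx dy dz ax ay az; .... A call has 1 to 8 rows; each row is the pose to reach, as a shift and turn from the pose commanded when the call began, along the tool's axes at that moment; what a row does not reach only later rows make up. A row lasts 1/12 s, in which the tool goes at most 41.7 mm and 7.16 degrees, less where a joint would pass 70% of its speed; a pose out of reach is approached as far as the arm can. A call with a gripper value outside its range is refused whole. "jaw" is the opening, from 0 (shut) to 1 (fully open), set as the call begins (left out, the last holds). The fingers move at their own pace and stop on an object; "newtons" is the grip in N (left out, the last holds). Time passes only in rows, so rows that repeat a pose let the fingers close. It gives the time, the measured TCP pose, the force, the opening and the grip force at its end, in the units of the state.
- robot.get_obs(): the state, without advancing time (a new reading comes with each control period).
- robot.camera(name): name is "side" or "top" or "wrist"; returns a dict with "img" (480x640x3 uint8, red, green, blue), "mtx" (3x3 intrinsics, pixels), "world_to_cam" (4x4, takes a point from world to camera coordinates). Camera axes: x right, y down, z forward; pixel columns grow to the right and rows downward; lengths in m; the calibration is good to about 2 mm. A picture is of the moment at which its call begins. There is no depth.
- robot.hand_in(): hands the job in; it is judged then, once.
Trained networks look in a picture, given as the dict that the camera call returned (one of the last four; its "shot" number tells which), for a name from the list of things; names that differ only in an ending like _2 or _b are one class to them, and where a whole thing is asked for, a point or a joint stands for the part that bears it (a point fixed in the world has none). Each returns a list of dicts, best first, with "p" (0 to 1); they miss things now and then, are a little off and sometimes report something else, mostly with a low value. They report only what shows in the picture. A call takes as long as a camera call.
- robot.search_frame(picture, thing): "xyz" ([x, y, z] in m, in world coordinates, good to about 4 mm: the middle of the surface that is visible of it).
- robot.tip_of(picture, thing): "xyz" ([x, y, z] in m, in world coordinates, good to about 4 mm: a listed point, or the origin of a listed thing).
The state is a dict: "time": time; "q": joint angles; "joint_velocities": joint speeds; "joint_torque": joint torques, N m; "position": TCP position; "tool_rot": TCP orientation; "ft_force": force on the tool from outside, world axes, zero at the start; "moment": the same for the moment, N m; "grip_width": finger opening in m; "grip_force": force on a finger pad.
Only numpy, scipy, OpenCV 4.12 (cv2) and the standard library are available. Lean on these libraries where they do the work, as an engineer would, in place of code of your own. Each camera call takes 0.05 s, during which the arm holds its last target. There are 200 camera calls.

## Task

Make room on the storage shelf: press the orange release paddle of the blue sliding stop down and, keeping it pressed, push the stop back along its toothed bar, away from the carton, all the way to the end block. Then let the paddle spring up again and leave the stop there. Use only the fingertips or the outside of the fingers, do not grip or force anything, and leave the carton, the tape roll and the jar where they are.

Things in the scene. Friction and masses are not known exactly. Their poses are not given: they have to be found in the camera images.
- rail: Fixed steel bar, 44 mm wide, top 16 mm above the shelf. Origin: shelf surface, on its centre line; y runs along the bar, z up. Dark fixed plate (90 mm wide, 60 high) at y = -205 to -191 mm; dark end block (70 wide, 45 high) at y = 146 to 162 mm. The blue stop slides between; back (home) is +y. Ratchet teeth at 10 mm pitch let it move freely to -y, but lock it to +y unless the paddle is pressed.
- slide (a joint): Distance of the blue stop from home, m: 0 = all the way back at the end block (hard limit); grows towards the carton, at most 0.19. About 4 N of friction; it stays where it is left. Along rail +y it has a black jaw face (90 mm wide, top 37 mm above the shelf), an orange paddle over a well, then an upright blue housing.
- push_face (a point): Centre of the flat upright face of the blue housing that looks to the carton (-y of rail): push here. 70 mm wide along rail x, 26 to 72 mm above the shelf; this point is 56 mm above the shelf and moves with the stop. The housing is 41 mm long behind it. The jaw face's front lies 66 mm from here towards -y; all between is below 38 mm except the paddle.
- paddle (a joint): How far the orange release paddle is pressed down, m: 0 = up; 0.008 = fully down (hard limit). The ratchet is free above about 0.0045; below that the pawl sits in the teeth or on their slopes, so at rest it reads 0 to 0.0045. It moves straight down in the stop; a spring raises it: about 5 N to start, 8 N when fully down.
- paddle_top (a point): Centre of the paddle's level top, 26 mm in front of the push face (-y of rail), moving with it. The plate is 46 mm wide along rail x and reaches from the push face to 52 mm in front of it. Its top is 48 mm above the shelf when up, 40 mm when fully down; a fingertip on it can at the same time push the face. Drawing back while pressing drags the stop by friction: lift straight up.
- carton_mid (a point): Centre of a loose cardboard carton, 85 x 45 x 60 mm, standing on the bar between the fixed end plate and the stop. Leave alone.
- tape_mid (a point): Centre of a loose roll of amber tape lying flat beside the bar, 90 mm across, 48 mm high. Leave alone.
- jar_mid (a point): Centre of a loose jar with red cap beside the bar, 60 mm across, 75 mm high. Leave alone.

How it is judged:
On the way, in this order (a step that is already met when the one before it is completed fails the run):
1. the fingers press the release paddle down while the stop is still well away from home (value of joint paddle above 0.004 m and contact force between the fingers and rail above 1 N and value of joint slide above 0.05 m), for 0.1 s.
2. the stop has been pushed back to the end block (value of joint slide below 0.006 m), for 0.1 s.
At the end, for the whole second after the job is handed in: The stop rests within 6 mm of the end block, the paddle has sprung up (less than 4.5 mm down), and the carton, tape roll and jar are within 15 mm of where they stood (value of joint slide below 0.006 m and value of joint paddle below 0.0045 m and velocity of joint slide between -0.01 and 0.01 m/s and not (distance of carton_mid from where it was at the start of the episode above 0.015 m) and not (distance of tape_mid from where it was at the start of the episode above 0.015 m) and not (distance of jar_mid from where it was at the start of the episode above 0.015 m)); the robot touches nothing.
It fails at once if the carton, the tape roll or the jar was moved, lifted or carried (over 15 mm) (distance of any of carton_mid, tape_mid, jar_mid from where it was at the start of the episode above 0.015 m).
It fails at once if the stop or its bar was gripped hard or forced (over 60 N) (contact force between any of the fingers, the arm and rail above 60 N).
It also fails if it takes over 35 s, if anything falls off the work surface, if the arm or the gripper's body presses on something with over 40 N, if the wrist force passes 120 N, or if a joint passes its speed limit or range.

## Working session

There is one attempt and no reset: what is moved stays moved. The work goes in short steps, Python scripts to look and compute and a tool call to move; the robot and the scene stay as the last step left them, time stands still between calls to the robot, and variables do not carry over. Pictures are saved under pics/ and viewed, at most 10 in all, crops included, and the job is handed in when it is done.

Besides the shell and the picture viewer there is one more tool, called after "Request:" as name(argument=value, ...), one argument or row to a line, values as JSON. move_arm: Moves the arm, as the interface text tells. Its arguments: {"type":"object","properties":{"series":{"type":"string"},"jaw":{"type":"number"},"newtons":{"type":"number"}},"required":["series"]}

```bash
mkdir -p pics; ls; python3 - <<'E'
from rig import robot
import cv2,numpy as np
o=robot.get_obs();print(o['position'],o['tool_rot'],o['time'])
for n in("top","side"):
    c=robot.camera(n);cv2.imwrite(f"pics/{n}0.png",c["img"][:,:,::-1])
    for t in("rail","push_face","paddle_top","carton_mid","tape_mid","jar_mid"):
        print(n,t,[(np.round(d["xyz"],3),round(d["p"],2)) for d in robot.tip_of(c,t)[:2]])
E
```

```text
pics
[ 0.24543431 -0.57405401  0.24359018] [ 9.79682994e-01  2.00549498e-01 -3.30912730e-05 -1.06278272e-03] 0.0
top rail [(array([ 0.586, -0.003, -0.003]), 0.81)]
top push_face []
top paddle_top [(array([ 0.558, -0.057,  0.047]), 0.96)]
top carton_mid [(array([ 0.522, -0.156,  0.046]), 0.88)]
top tape_mid [(array([ 0.724, -0.01 ,  0.025]), 0.97)]
top jar_mid [(array([0.459, 0.032, 0.038]), 0.88)]
side rail [(array([ 0.587, -0.007, -0.003]), 0.95)]
side push_face [(array([ 0.572, -0.042,  0.055]), 0.57)]
side paddle_top [(array([ 0.56 , -0.062,  0.046]), 0.74)]
side carton_mid [(array([ 0.523, -0.155,  0.045]), 0.56)]
side tape_mid [(array([ 0.731, -0.013,  0.022]), 0.95)]
side jar_mid [(array([0.463, 0.034, 0.038]), 0.71)]
```

View pics/top0.png

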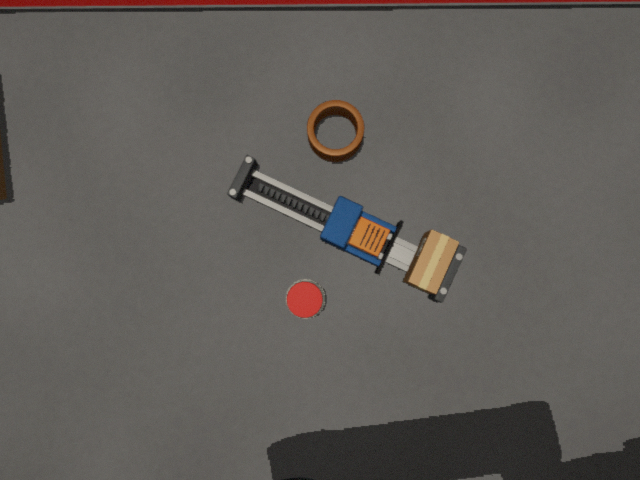

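View pics/side0.png

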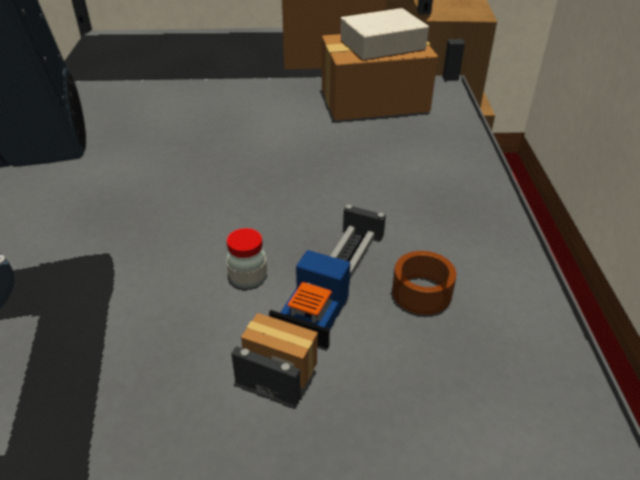

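The top view shows the end block at (241,176), the stop with its paddle at (372,236), the carton at (434,262), and the plate at (451,274). The side view agrees, and the jar and tape stand clear of the bar. Next I'll fix the rail axis from the plate and block screws.

```bash
cat > h.py <<'E'
import numpy as np
from rig import robot
from scipy.spatial.transform import Rotation as R
def bp(c,u,v,z):
    M=np.array(c["world_to_cam"]);r=M[:3,:3].T;o=-r@M[:3,3]
    d=r@np.linalg.inv(c["mtx"])@[u,v,1]
    return o+d*(z-o[2])/d[2]
def totool(d,o): return R.from_quat(o["tool_rot"]).inv().apply(d)*1000
E
python3 - <<'E'
from h import *
c=robot.camera("top");o=robot.get_obs()
e=bp(c,241,176.5,.045);p=bp(c,451.5,274,.06)
d=(e-p)[:2];L=np.linalg.norm(d);d/=L
og=p[:2]+d*.198
print(e,p,"L (352 expected)",L,"dir",d,np.degrees(np.arctan2(d[1],d[0])),"origin",og)
x=np.array([d[1],-d[0]])
for pt in([.559,-.0595],[.572,-.042]):
    v=np.array(pt)-og;print("rail x,y",v@x,v@d)
f=bp(c,354.5,230,.072)[:2]-og; print("face top px",f@x,f@d)
X=R.from_quat(o["tool_rot"]).as_matrix();print(X.round(3),np.degrees(np.arctan2(X[1,0],X[0,0])))
pt=bp(c,372,236.5,.048);print(pt)
E
```

```text
[0.65085854 0.13426043 0.045     ] [ 0.4998811  -0.18463976  0.06      ] L (352 expected) 0.35283355781824005 dir [0.42789989 0.90382614] 64.6656447680685 origin [ 0.58460528 -0.00568219]
rail x,y -0.00011408133883743762 -0.059598441505899234
rail x,y 0.0041474104679423045 -0.0382187855783417
face top px -0.0032100178221829635 -0.039508100817940775
[[ 0.92   0.393  0.   ]
 [ 0.393 -0.92  -0.   ]
 [-0.     0.    -1.   ]] 23.134825650496953
[ 0.55695086 -0.0678724   0.048     ]
```

Request:
move_arm(
  series="35 -25 5 0 0 -5; 70 -50 10 0 0 -10; 105 -75 15 0 0 -15; 140 -100 20 0 0 -21; 175 -125 25 0 0 -26; 210 -150 30 0 0 -31; 240 -172 35 0 0 -36; 265 -190 40 0 0 -41.5",
  jaw=0,
  newtons=20,
)

```text
time: 1.42
position: [0.4155, -0.2936, 0.2047]
tool_rot: [0.844, 0.537, 0.0, 0.0]
ft_force: [0.3, 0.1, 0.4]
grip_width: 0.042
grip_force: 0.0
```

```bash
python3 - <<'E'
from h import *
o=robot.get_obs()
X=R.from_quat(o["tool_rot"]).as_matrix();print(o['position'],np.degrees(np.arctan2(X[1,0],X[0,0])),o["grip_width"])
print(totool(np.array([.5606,-.0563,.142])-o['position'],o))
E
```

```text
[ 0.41550506 -0.29364124  0.2046546 ] 64.89948858383119 0.041997652930839874
[276.46408501  30.68014851  62.73231835]
```

Request:
move_arm(
  series="38 4 8 0 0 0; 76 8 16 0 0 0; 114 12 24 0 0 0; 152 16 32 0 0 0; 190 20 42 0 0 0; 228 25 52 0 0 0; 260 29 60 0 0 0; 276 30.5 62 0 0 0",
)

```text
time: 2.08
position: [0.5617, -0.056, 0.1414]
tool_rot: [0.844, 0.536, 0.0, -0.001]
ft_force: [0.0, -0.3, -0.6]
grip_width: 0.0009
grip_force: 0.0
```

```bash
python3 - <<'E'
from h import *
import cv2
og=np.array([.5846,-.0057]);d=np.array([.4279,.9038]);x=np.array([d[1],-d[0]])
for n in("side","top"):
    c=robot.camera(n);cv2.imwrite(f"pics/{n}1.png",c["img"][:,:,::-1])
    for t in("push_face","paddle_top"):
        for e in robot.tip_of(c,t)[:1]:
            v=e["xyz"][:2]-og;print(n,t,v@x,v@d,e["p"])
o=robot.get_obs();v=o['position'][:2]-og
print(o['position'],v@x,v@d,o['grip_width'],o['ft_force'])
E
```

```text
side paddle_top 0.0010582699999999974 -0.061124740000000004 0.78
[ 0.56006183 -0.06055889  0.14283681] 0.0012965208266557389 -0.06008134995952769 0.0006269260274239016 [-1.08482499  0.12383686  0.23578591]
```

View pics/side1.png

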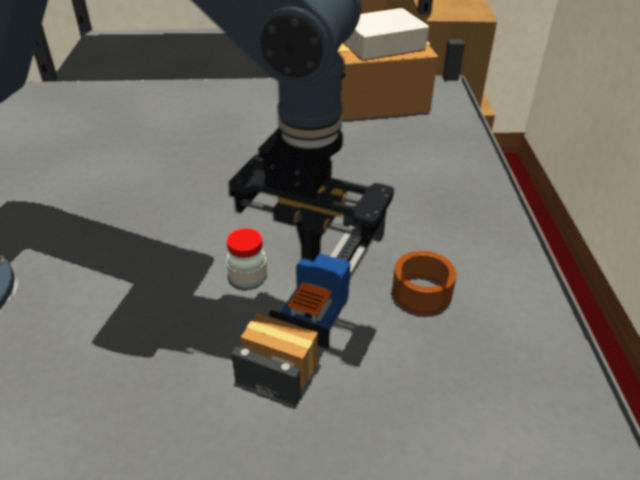

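The closed fingers (tip at about (312,255)) hang above the paddle, centred on the bar. I'll descend to just above it, then press while watching the force.

Request:
move_arm(
  series="0 0 25 0 0 0; 0 0 50 0 0 0; 0 0 64 0 0 0; 0 0 68 0 0 0; 0 0 71 0 0 0; 0 0 74 0 0 0; 0 0 76 0 0 0; 0 0 76 0 0 0",
)

```text
time: 3.05
position: [0.5604, -0.0606, 0.0677]
tool_rot: [0.845, 0.535, -0.0, 0.001]
ft_force: [-3.3, -3.3, 6.1]
grip_width: 0.0007
grip_force: 2.8
```

Request:
move_arm(
  series="0 0 2 0 0 0; 0 0 4 0 0 0; 0 0 5 0 0 0; 0 0 5 0 0 0",
)

```text
time: 3.38
position: [0.5605, -0.0605, 0.0632]
tool_rot: [0.845, 0.535, -0.0, 0.001]
ft_force: [-3.0, -2.2, 7.1]
grip_width: 0.0001
grip_force: 3.7
```

Request:
move_arm(
  series="0 0 0.5 0 0 0; 4 0 0.5 0 0 0; 9 0 0.5 0 0 0; 14 0 0.5 0 0 0; 18 0 0.5 0 0 0; 22 0 0.5 0 0 0; 26 0 0.5 0 0 0; 30 0 0.5 0 0 0",
)

```text
time: 4.05
position: [0.5734, -0.0332, 0.063]
tool_rot: [0.845, 0.535, -0.0, 0.001]
ft_force: [-3.5, -3.0, 7.0]
grip_width: 0.0004
grip_force: 3.7
```

Request:
move_arm(
  series="6 0 0 0 0 0; 12 0 0 0 0 0; 19 0 0 0 0 0; 26 0 0 0 0 0; 33 0 0 0 0 0; 40 0 0 0 0 0; 46 0 0 0 0 0; 52 0 0 0 0 0",
)

```text
time: 4.72
position: [0.5958, 0.0139, 0.0631]
tool_rot: [0.845, 0.535, -0.0, 0.001]
ft_force: [-3.7, -3.3, 7.0]
grip_width: 0.0004
grip_force: 3.7
```

```bash
python3 - <<'E'
from h import *
import cv2
c=robot.camera("side");cv2.imwrite("pics/side2.png",cv2.resize(c["img"][150:430,180:500,::-1],None,fx=2,fy=2))
og=np.array([.5846,-.0057]);d=np.array([.4279,.9038]);x=np.array([d[1],-d[0]])
o=robot.get_obs();v=o['position'][:2]-og
print(o['position'],v@x,v@d,o['ft_force'])
E
```

```text
[0.5962531  0.01495773 0.06314952] 0.0016926278036486849 0.02365681908268522 [-3.07040245 -1.84324244  7.55839566]
```

View pics/side2.png

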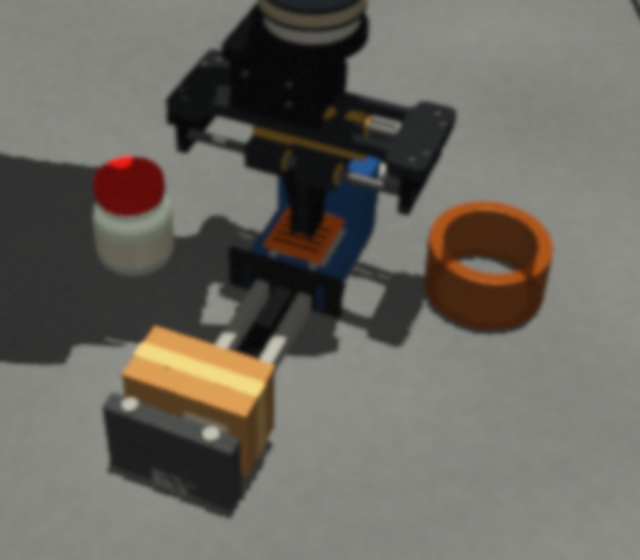

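The stop has moved well clear of the carton, with the fingertip on the paddle at (308,230), and the tape and jar are untouched. I'll carry on.

Request:
move_arm(
  series="6 0 0 0 0 0; 12 0 0 0 0 0; 19 0 0 0 0 0; 26 0 0 0 0 0; 33 0 0 0 0 0; 40 0 0 0 0 0; 46 0 0 0 0 0; 52 0 0 0 0 0",
)

```text
time: 5.43
position: [0.6181, 0.0609, 0.0632]
tool_rot: [0.845, 0.535, -0.0, 0.001]
ft_force: [-3.4, -3.5, 7.5]
grip_width: 0.0003
grip_force: 3.7
```

Request:
move_arm(
  series="3 0 0 0 0 0; 6 0 0 0 0 0; 9 0 0 0 0 0; 12 0 0 0 0 0; 15 0 0 0 0 0; 17 0 0 0 0 0; 19 0 0 0 0 0; 19 0 0 0 0 0",
)

```text
time: 6.1
position: [0.627, 0.0775, 0.0634]
tool_rot: [0.845, 0.535, 0.001, 0.002]
ft_force: [-2.9, -4.5, 7.4]
grip_width: 0.0005
grip_force: 3.7
```

Request:
move_arm(
  series="1 0 0 0 0 0; 2 0 0 0 0 0; 3 0 0 0 0 0; 3 0 0 0 0 0",
)

```text
time: 6.43
position: [0.6273, 0.0783, 0.0634]
tool_rot: [0.845, 0.535, -0.001, 0.002]
ft_force: [-3.8, -9.4, 7.8]
grip_width: 0.0004
grip_force: 7.0
```

Request:
move_arm(
  series="1 0 0 0 0 0; 2 0 0 0 0 0; 3 0 0 0 0 0; 3 0 0 0 0 0",
)

```text
time: 6.77
position: [0.6274, 0.0785, 0.0635]
tool_rot: [0.844, 0.536, -0.004, 0.003]
ft_force: [-7.5, -17.6, 10.8]
grip_width: 0.0005
grip_force: 12.1
```

```bash
python3 - <<'E'
from h import *
import cv2
c=robot.camera("side");cv2.imwrite("pics/side3.png",cv2.resize(c["img"][150:430,180:500,::-1],None,fx=2,fy=2))
og=np.array([.5846,-.0057]);d=np.array([.4279,.9038])
o=robot.get_obs();v=o['position'][:2]-og
print(o['position'],v@d,o['ft_force'])
E
```

```text
[0.62740407 0.07846912 0.06347643] 0.09438790980639027 [ -6.44199601 -18.60893461  11.30979564]
```

View pics/side3.png

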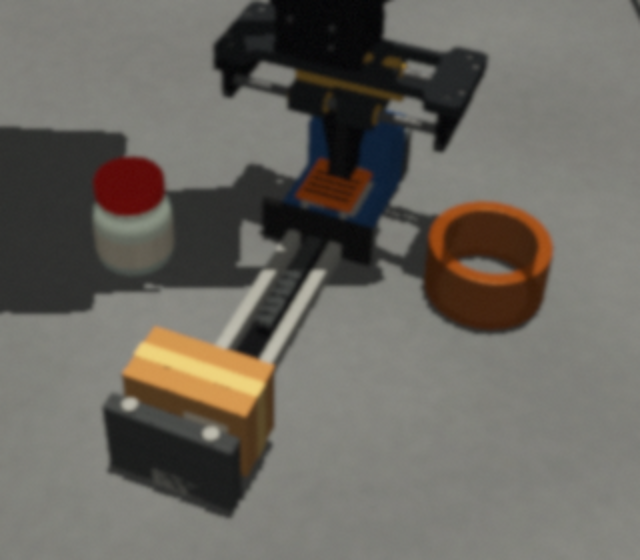

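The stop is against the end block: the force has risen to about 19 N with no more travel, and the tip at 0.094 m matches the geometry. I'll relieve the push slightly and lift straight up.

Request:
move_arm(
  series="-2 0 0 0 0 0; -3 0 0 0 0 0; -3 0 -3 0 0 0; -3 0 -8 0 0 0; -3 0 -15 0 0 0; -3 0 -30 0 0 0; -3 0 -60 0 0 0; -3 0 -95 0 0 0",
)

```text
time: 7.48
position: [0.6259, 0.0812, 0.1556]
tool_rot: [0.845, 0.534, -0.001, -0.001]
ft_force: [1.3, -0.7, 0.2]
grip_width: 0.0005
grip_force: 0.0
```

Request:
move_arm(
  series="0 0 -35 0 0 0; 0 0 -60 0 0 0; 0 0 -70 0 0 0; 0 0 -70 0 0 0; 0 0 -70 0 0 0; 0 0 -70 0 0 0",
)

```text
time: 7.98
position: [0.6259, 0.0815, 0.2241]
tool_rot: [0.845, 0.535, -0.002, -0.001]
ft_force: [0.3, 0.3, -0.2]
grip_width: 0.0004
grip_force: 0.0
```

```bash
python3 - <<'E'
from h import *
import cv2
og=np.array([.5846,-.0057]);d=np.array([.4279,.9038])
c=robot.camera("side");cv2.imwrite("pics/side4.png",cv2.resize(c["img"][150:430,180:500,::-1],None,fx=2,fy=2))
for t in("push_face","paddle_top","carton_mid","tape_mid","jar_mid"):
    for e in robot.tip_of(c,t)[:1]:print(t,np.round(e["xyz"],3),(e["xyz"][:2]-og)@d,e["p"])
o=robot.get_obs();print(o["position"],o["ft_force"],o["time"])
E
```

```text
push_face [0.632 0.086 0.056] 0.10365081 0.73
paddle_top [0.62  0.068 0.046] 0.08229519999999999 0.86
carton_mid [ 0.522 -0.156  0.045] -0.16238973 0.96
tape_mid [ 0.73  -0.014  0.026] 0.05485308999999999 0.55
jar_mid [0.461 0.033 0.04 ] -0.017825800000000006 0.82
[0.62683099 0.08142872 0.22481121] [ 0.22124301 -0.35036078  0.56112543] 8.2833
```

View pics/side4.png

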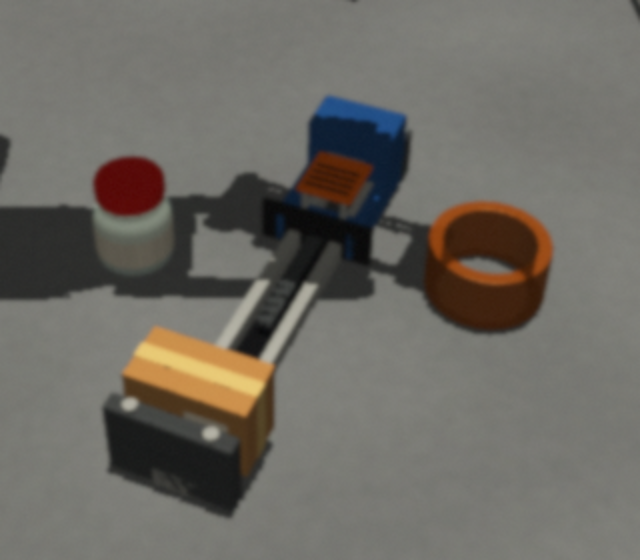

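The paddle at (337,178) has sprung up, the stop is at the end block, and the loose items haven't moved. One quick check for spring-back before handing in.

```bash
python3 - <<'E'
import cv2
a=cv2.imread("pics/side3.png");b=cv2.imread("pics/side4.png")
r=cv2.matchTemplate(b[170:300,235:405],a[192:262,258:382],cv2.TM_CCOEFF_NORMED)
print(cv2.minMaxLoc(r),"no shift = (23,22)")
E
```

```text
(-0.06967171281576157, 0.8268048167228699, (46, 0), (20, 24)) no shift = (23,22)
```

```bash
python3 - <<'E'
import cv2,numpy as np
from h import *
a=cv2.imread("pics/side3.png");b=cv2.imread("pics/side4.png")
for n,(x0,y0,x1,y1) in {"jaw":(258,195,382,266),"jawR":(340,215,385,266),"housR":(385,120,425,200),"jawL":(255,190,290,240)}.items():
    T=a[y0:y1,x0:x1];r=cv2.matchTemplate(b[y0-12:y1+12,x0-12:x1+12],T,cv2.TM_CCOEFF_NORMED)
    m=cv2.minMaxLoc(r);print(n,m[1],np.array(m[3])-12)
c=robot.camera("top");cv2.imwrite("pics/top2.png",cv2.resize(c["img"][130:330,200:420,::-1],None,fx=3.5,fy=3,interpolation=cv2.INTER_CUBIC))
og=np.array([.5846,-.0057]);d=np.array([.4279,.9038])
for n in("top","side","top","side"):
    k=robot.camera(n)
    for t in("push_face","paddle_top"):
        for e in robot.tip_of(k,t)[:1]:print(n,t,(e["xyz"][:2]-og)@d,e["p"])
sv=np.hstack([cv2.resize(i[90:280,230:430],None,fx=2,fy=2) for i in(a,b)]);cv2.imwrite("pics/cmp.png",sv)
E
```

```text
jaw 0.8334302306175232 [-3  2]
jawR 0.852554440498352 [-3 10]
housR 0.9195229411125183 [-1  6]
jawL 0.7782240509986877 [-9  8]
top paddle_top 0.08362771999999997 0.74
side push_face 0.10372679 0.61
side paddle_top 0.08038762 0.81
top paddle_top 0.08192929000000002 0.64
side paddle_top 0.07997851 0.92
```

View pics/cmp.png

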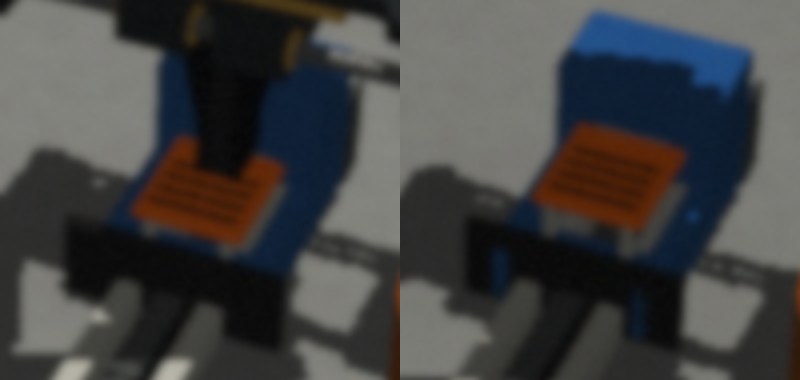

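Side by side, the jaw's corner sits at the same place with the paddle pressed (282,348) and released (283,347). So the stop didn't spring back, and the paddle is up.

```bash
python3 -c "
from rig import robot
print(robot.hand_in())"
```

```text
the job is handed in; nothing more can be done
None
```

The stop is pushed back against the end block and the paddle has sprung up. The carton, tape roll and jar look unmoved, the arm is clear, and the job is handed in; no verdict came back.

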